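# Shut the draft shield and tare the balance

## Robot

A 6-joint arm with a two-finger parallel gripper is mounted at the origin on a cart in front of the work surface, level with it; the furniture and walls round the work are solid. World frame = base frame: x ahead of the robot, y to its left, z up, the work surface at z = 0. Lengths are in m, angles in rad, forces in N, time in s.
With the tool pointing down it reaches from about 0.3 to 0.875 m from the base axis. Payload 4.2 kg.
Tool frame: the origin (TCP) lies at the centre of the arm's flange, where the gripper is bolted on; the fingertips stand 173 mm ahead of it and the grasp point (between the pads) lies 155 mm ahead of it; z points along the fingers, y is the line along which they close (so a half turn about z gives the same grasp; the last joint's range is limited). The gripper opens to 85 mm and grips with 20 to 120 N. Pads are 22 mm wide; open, the fingers measure 114 mm over their backs; the gripper's body (76 mm by 85 mm) begins 54 mm behind the grasp point. The pads swing forward as they close: fully open they stand 13 mm farther back than shut.
Start: joints at [1.095, 0.32, 1.565, -0, 1.257, -0.02], TCP at [0.253, 0.516, 0.405] pointing down, gripper open.
Joint ranges: [-3.11, 3.11], [-0.84, 2.01], [0.21, 2.61], [-1.34, 4.49], [0.05, 2.63], [-2.56, 2.56]. Speed limits (rad/s): [2.57, 2.57, 3.14, 3.14, 3.14, 3.14].

## Interface

Orientations are given as a rotation vector (axis times angle).
In Python, from rig import status, grab_frame, manip gives the robot as it stands. The module is installed in compiled form; this text tells all that it offers.
- The arm moves only by the tool apply_moves, never from a script. Its argument "motion" is a list of rows, each a list of 6 numbers: the shift along the tool's x, y, z in mm, then the turn, a rotation vector about the tool's x, y, z in degrees. In form: [[x, y, z, ax, ay, az], ...]. A call has 1 to 12 rows; each row shifts and turns the commanded pose from where the row before left it, along the tool's axes as they then stand; what a row does not reach is not made up. A row lasts 1/10 s, in which the tool goes at most 50 mm and 8.59 degrees, less where a joint would pass 70% of its speed; a pose out of reach is approached as far as the arm can. A call with a gripper value outside its range is refused whole. "hand" is the opening, from 0 (shut) to 1 (fully open), set as the call begins (left out, the last holds). The fingers move at their own pace and stop on an object; the grip force is fixed at half the most. Time passes only in rows, so rows that do not move let the fingers close. It gives the time, the measured TCP pose, the force, the opening and the grip force at its end, in the units of the state.
- status.get_obs(): the state, without advancing time (a new reading comes with each control period).
- grab_frame(name): name is "scene" or "top"; returns a dict with "image" (420x560x3 uint8, red, green, blue), "fx", "fy", "cx", "cy" (pixels), "rvec" (rotation vector, rad) and "tvec" (3), from world to camera coordinates, as OpenCV has them. Camera axes: x right, y down, z forward; pixel columns grow to the right and rows downward; lengths in m; the calibration is good to about 2 mm. A picture is of the moment at which its call begins. There is no depth.
- manip.finish_job(): hands the job in; it is judged then, once.
The state is a dict: "time_s": time; "qpos": joint angles; "joint_vel": joint speeds; "tau": joint torques, N m; "ee_pos": TCP position; "tool_rot": TCP orientation; "contact_force": force on the tool from outside, world axes, zero at the start; "moment": the same for the moment, N m; "grip_width": finger opening in m; "grip_force": force on a finger pad.
Only numpy, scipy, OpenCV 4.12 (cv2) and the standard library are available. Lean on these libraries where they do the work, as an engineer would, in place of code of your own. Each camera call takes 0.05 s, during which the arm holds its last target. There are 200 camera calls.

## Task

Tare the balance with the empty cup on its pan: with the fingertips push both sliding side doors of its draft shield fully shut, using the black fins on top of the doors, and only then press the blue tare key right down and let it spring back. Do not press the red power key, pick nothing up, and leave the cup on the pan and the cup, bottle and weight standing round the balance where they are.

Things in the scene. Friction and masses are not known exactly. Their poses are not given: they have to be found in the camera images.
- balance: white balance with a clear draft shield, fixed. Origin on the worktop; x to its rear, y to its left seen from the keys, z up. Base: x -145 to 130 mm, y -100 to 100 mm, top 55 mm up. Shield on it: x -35 mm (front pane) to 130 mm (rear pillar), roof 170 mm up; in front of it the console with display and keys. Steel pan, 74 mm across, top 66 mm up, at x = 45 mm
- door_left (a joint): opening of the left (balance's +y) sliding door in m: 0 fully shut (against its stop), up to 0.062 fully open. It slides along the balance's own x; pushing its fin toward the balance's -x (toward the keys) shuts it. It stays where it is left; about 1 to 2 N moves it
- left_fin (a point): centre of the black upright fin on top of the left door (balance's +y side); moves with the door. Fin: 12 mm thick along the balance's x, 40 mm wide along its y, 40 mm tall, from 176 to 216 mm above the worktop, 5 mm clear of the shield's roof and rails (171 mm). Axes as the balance's
- door_right (a joint): opening of the right (balance's -y) sliding door in m: 0 fully shut (against its stop), up to 0.062 fully open. It slides along the balance's own x; pushing its fin toward the balance's -x (toward the keys) shuts it. It stays where it is left; about 1 to 2 N moves it
- right_fin (a point): centre of the black upright fin on top of the right door (balance's -y side); moves with the door. Fin: 12 mm thick along the balance's x, 40 mm wide along its y, 40 mm tall, from 176 to 216 mm above the worktop, 5 mm clear of the shield's roof and rails (171 mm). Axes as the balance's
- tare_key (a joint): travel of the tare key in m: 0 up, 0.006 right down. Spring key; about 5 N holds it right down, it springs back up when released
- tare_key_top (a point): centre of the top face of the blue tare key, a round key 26 mm across on the console, left of the display as seen from the keys' side (balance's +y), 73 mm in front of the front pane; pressed straight down
- power_key (a joint): travel of the red power key in m: 0 up, 0.006 right down; not to be pressed
- power_key_top (a point): centre of the top face of the red power key, same shape as the tare key, 130 mm from it on the other side of the display
- pan_cup: small metal weighing cup, 47 mm across, 39 mm tall, standing on the pan inside the shield; origin at the centre of its underside; stays there
- spare_cup: small metal weighing cup, 55 mm across, 39 mm tall, orange inside, on the worktop to the right of the balance; origin at the centre of its underside; stays there
- blue_bottle: white bottle with blue cap, 67 mm across, 125 mm tall, on the worktop to the left of the balance; origin at the centre of its underside; stays there
- cal_weight: bright metal calibration weight, 23 mm across, 48 mm tall, on the worktop at the left front of the balance; origin at the centre of its underside; stays there
There are look-alikes about, which are no part of the job. Several things have the shape of the cal_weight; the one meant has the colours described above.

How it is judged:
By the outcome, as a careful person would: the job done as asked, in the order asked, and still so for the second after the job is handed in, with the robot touching nothing.
It also fails if it takes over 51 s, if anything falls off the work surface, if the arm or the gripper's body presses on something with over 40 N, if the wrist force passes 120 N, or if a joint passes its speed limit or range.

## Working session

There is one attempt and no reset: what is moved stays moved. The work goes in short steps, Python scripts to look and compute and a tool call to move; the robot and the scene stay as the last step left them, time stands still between calls to the robot, and variables do not carry over. Pictures are saved under pics/ and viewed, at most 10 in all, crops included, and the job is handed in when it is done.

Besides the shell and the picture viewer there is one more tool, called as a command line: name --pt "numbers of a row" for each row, then --argument value for the rest. apply_moves: Moves the arm, as the interface text tells. Its arguments: {"type":"object","properties":{"motion":{"type":"array","items":{"type":"array","items":{"type":"number"}}},"hand":{"type":"number"}},"required":["motion"]}

```bash
mkdir -p pics; cat > h.py <<'E'
import numpy as np, cv2
from rig import status, grab_frame, manip
def ray(f,u,v):
    R=cv2.Rodrigues(np.array(f["rvec"],float))[0]; t=np.array(f["tvec"],float).ravel()
    return -R.T@t, R.T@np.array([(u-f["cx"])/f["fx"],(v-f["cy"])/f["fy"],1.])
def onz(f,u,v,z):
    o,d=ray(f,u,v); return o+d*(z-o[2])/d[2]
def proj(f,p):
    p=np.asarray(p,float).reshape(-1,1,3)
    K=np.array([[f["fx"],0,f["cx"]],[0,f["fy"],f["cy"]],[0,0,1.]])
    return cv2.projectPoints(p,np.array(f["rvec"],float),np.array(f["tvec"],float),K,None)[0].reshape(-1,2)
E
python3 - <<'E'
from h import *
import pickle
s=status.get_obs();print({k:np.round(v,3).tolist() for k,v in s.items()})
for n in("scene","top"):
    f=grab_frame(n);pickle.dump(f,open(n+".pkl","wb"))
    cv2.imwrite(f"pics/{n}0.png",f["image"][...,::-1]);print(n,np.round(ray(f,280,210),2).tolist(),f["fx"])
E
```

```text
{'time_s': 0.0, 'qpos': [1.095, 0.32, 1.566, -0.0, 1.257, -0.02], 'joint_vel': [0.0, -0.001, 0.0, -0.001, 0.001, -0.001], 'tau': [0.0, -41.552, -23.416, 0.0, 0.008, -0.0], 'ee_pos': [0.253, 0.516, 0.404], 'tool_rot': [-0.71, -3.06, 0.003], 'contact_force': [-0.079, 0.118, 0.214], 'moment': [-0.011, 0.022, -0.012], 'grip_force': 0.0, 'grip_width': 0.085}
scene [[-0.25, -0.44, 0.52], [0.81, 0.45, -0.37]] 479.8131211026987
top [[0.28, 0.01, 1.37], [0.18, 0.0, -0.98]] 534.1649905926779
```

View pics/scene0.png

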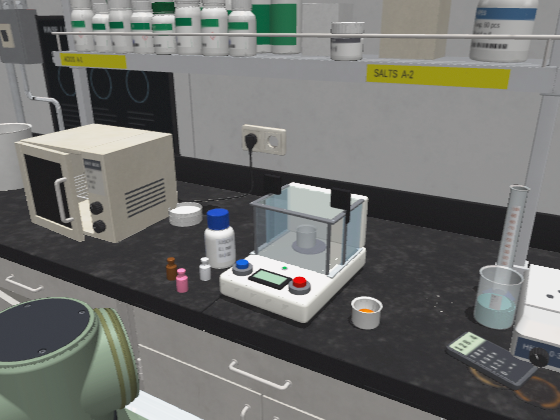

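View pics/top0.png

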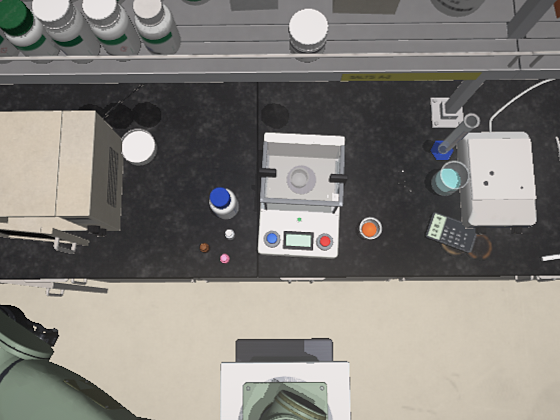

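The scene view shows the balance at about (295,250), with the blue key at (242,267), red at (299,284) and black fins at about (272,185) and (341,199). In the top view blue is at (272,239), red at (325,241), and the fins at (267,173) and (337,178).

Look-alikes:
- **Blue things:** key (272,239), bottle cap (220,198) and stirrer (442,150). I choose the key on the console.
- **Black things:** fins (267,173) and (337,178), against the dark worktop and sockets.
- **Weights:** white (229,234), brown (204,248) and pink (224,258). None of these is to be touched.

```bash
cat > m.py <<'E'
from h import *
import pickle
F={n:pickle.load(open(n+".pkl","rb")) for n in("scene","top")}
def cent(n,box,col):
    x0,y0,x1,y1=box; im=F[n]["image"][y0:y1,x0:x1].astype(int); r,g,b=im[...,0],im[...,1],im[...,2]
    m={'b':(b>r+60)&(b>g+40),'r':(r>g+80)&(r>b+80),'k':(im.max(2)<60)}[col].astype(np.uint8)
    k,l,st,c=cv2.connectedComponentsWithStats(m); i=1+np.argmax(st[1:,4])
    return c[i]+[x0,y0], st[i].tolist()
def tri(a,b):
    o1,d1=ray(F["scene"],*a);o2,d2=ray(F["top"],*b)
    s=np.linalg.lstsq(np.c_[d1,-d2],o2-o1,rcond=None)[0]
    p,q=o1+s[0]*d1,o2+s[1]*d2; return (p+q)/2,np.linalg.norm(p-q)
P={}
for nm,bs,bt,c in[("blue",(230,255,254,276),(262,230,282,248),'b'),("red",(286,274,312,295),(315,232,335,250),'r')]:
    a,sa=cent("scene",bs,c);b,sb=cent("top",bt,c);P[nm],e=tri(a,b);print(nm,a.round(1),b.round(1),sa[2:],sb[2:],P[nm].round(4),round(e,4))
y=P["blue"]-P["red"];print("sep",np.linalg.norm(y[:2]));y=y[:2]/np.linalg.norm(y[:2]);x=np.array([y[1],-y[0]])
o=(P["blue"]+P["red"])[:2]/2+0.108*x
print("origin",o,"yaw",np.degrees(np.arctan2(x[1],x[0])))
for nm,bt in[("L",(255,163,282,185)),("R",(322,168,350,192))]:
    b,sb=cent("top",bt,'k')
    for z in(.216,.196):
        p=onz(F["top"],*b,z)[:2]-o;print(nm,b.round(1),sb,z,"bal xy",(p@x).round(4),(p@y).round(4))
im=F["top"]["image"][115:265,190:360];im=cv2.resize(im,None,fx=4,fy=4,interpolation=cv2.INTER_CUBIC)
im2=F["scene"]["image"][170:320,190:400]
cv2.imwrite("pics/crop0.png",im[...,::-1]);cv2.imwrite("pics/crop1.png",cv2.resize(im2,None,fx=3.8,fy=3.8,interpolation=cv2.INTER_CUBIC)[...,::-1])
# shelf: front edge of rail/shelf label in both views
print("shelf label", tri((367,65),(342,73)), tri((508,71),(478,75)))
print("rail", tri((508,85),(478,81)))
E
python3 m.py
```

```text
blue [241.8 263.6] [271.5 237.9] [13, 10, 108] [10, 10, 80] [0.4499 0.0304 0.0695] 0.0015
red [299.1 281.5] [324.7 240.6] [14, 11, 119] [10, 10, 80] [ 0.442  -0.0996  0.0695] 0.0015
sep 0.13031181094511027
origin [ 0.55375796 -0.04108827] yaw -3.4449809421256505
L [261.6 173.2] [0, 0, 21, 22, 217] 0.216 bal xy 0.0171 0.0905
L [261.6 173.2] [0, 0, 21, 22, 217] 0.196 bal xy 0.0222 0.0916
R [340.9 177.1] [8, 0, 20, 21, 132] 0.216 bal xy 0.0171 -0.0855
R [340.9 177.1] [8, 0, 20, 21, 132] 0.196 bal xy 0.0222 -0.0875
shelf label (array([ 0.71326631, -0.10998787,  0.4289715 ]), np.float64(0.0016040978345451338)) (array([ 0.70752658, -0.36567112,  0.4277439 ]), np.float64(0.001418942885115693))
rail (array([ 0.70487343, -0.37145856,  0.40539569]), np.float64(0.002515558970018684))
```

View pics/crop0.png

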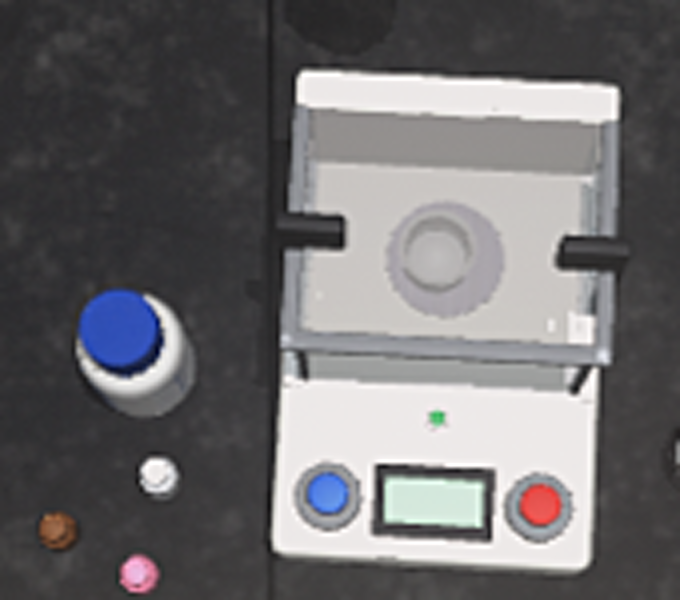

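View pics/crop1.png

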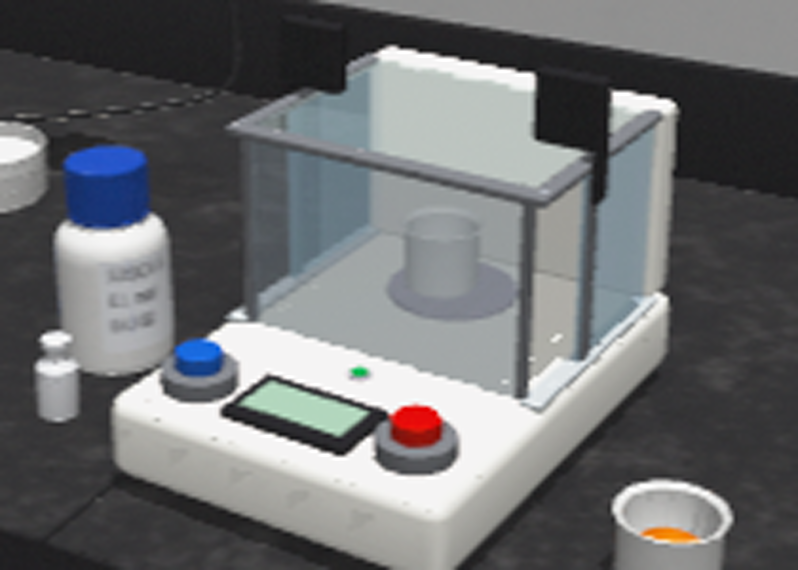

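The crops confirm the blue key at left of the display with a white weight and bottle clear of it. The fins rear edges are near crop rows 213 (left) and 237 (right), and both doors are partly open. The shelf edge is at x≈0.705, z≈0.40, so it should be cleared.

```bash
cat > g.py <<'E'
from h import *
from scipy.spatial.transform import Rotation as Ro
o=np.array([.5538,-.0411]);a=np.radians(-3.445);x=np.array([np.cos(a),np.sin(a)]);y=np.array([-x[1],x[0]])
def bal(p): p=np.asarray(p)[:2]-o; return np.array([p@x,p@y])
E
python3 - <<'E'
from g import *
import pickle
f=pickle.load(open("top.pkl","rb"))
for n,u,v0,v1 in[("L",190+311/4,115+212/4,115+248/4),("R",190+593/4,115+236/4,115+270/4)]:
    print(n,"rear top",bal(onz(f,u,v0,.216)),"front bottom",bal(onz(f,u,v1,.176)))
s=status.get_obs();R=Ro.from_rotvec(s["tool_rot"])
t=Ro.from_matrix(np.c_[np.r_[-x,0],np.r_[y,0],[0,0,-1]])
print("turn",np.degrees((R.inv()*t).as_rotvec()))
for n,b in[("left",(.055,.09))]:
    w=o+b[0]*x+b[1]*y;d=np.r_[w,.42]-s["ee_pos"];print(w,"in final tool axes mm",t.inv().apply(d)*1e3)
E
```

```text
L rear top [0.02960487 0.07762614] front bottom [0.01889384 0.07808189]
R rear top [ 0.02381304 -0.07947576] front bottom [ 0.01416567 -0.08392573]
turn [-9.06985771e-02 -1.98613127e-02 -2.26663057e+01]
[0.61410875 0.04543239] in final tool axes mm [-388.71948139 -448.20177112  -16.04626709]
```

apply_moves --pt "0 0 -6 0 0 -7.55" --pt "0 0 -5 0 0 -7.55" --pt "0 0 -5 0 0 -7.55" --pt "-20 -20 0 0 0 0" --pt "-20 -20 0 0 0 0" --pt "-20 -20 0 0 0 0" --pt "-20 -20 0 0 0 0" --pt "-20 -20 0 0 0 0" --pt "-20 -20 0 0 0 0" --pt "-20 -20 0 0 0 0" --pt "-20 -20 0 0 0 0" --pt "-20 -20 0 0 0 0" --hand 0

```text
time_s: 1.3
ee_pos: [0.4225, 0.3247, 0.4203]
tool_rot: [-0.095, -3.14, 0.001]
contact_force: [0.7, 0.5, -0.5]
grip_width: -0.0001
grip_force: 0.0
```

```bash
cat >> g.py <<'E'
def rep(bx,by,z):
    s=status.get_obs();R=Ro.from_rotvec(s["tool_rot"]);t=Ro.from_matrix(np.c_[np.r_[-x,0],np.r_[y,0],[0,0,-1]])
    w=np.r_[o+bx*x+by*y,z+.173]
    print("t",round(s["time_s"],2),"bal tip",(bal(s["ee_pos"])*1e3).round(1),"tipz",round((s["ee_pos"][2]-.173)*1e3,1),"F",np.round(s["contact_force"],1),"width",round(s["grip_width"],4),"turn left",np.degrees((R.inv()*t).as_rotvec()).round(2),"go",(R.inv().apply(w-s["ee_pos"])*1e3).round(1),"q",np.round(s["qpos"],2))
E
python3 -c "
from g import *
rep(.056,.078,.245)"
```

```text
t 1.3 bal tip [-153.1  357.3] tipz 247.3 F [ 0.7  0.5 -0.5] width -0.0001 turn left [-0.03 -0.04 -0.02] go [-209.2 -279.2    2.3] q [ 0.63  0.24  1.63  0.    1.27 -0.88]
```

apply_moves --pt "-20 -27 0 0 0 0" --pt "-20 -27 0 0 0 0" --pt "-20 -27 0 0 0 0" --pt "-20 -27 0 0 0 0" --pt "-20 -27 0 0 0 0" --pt "-20 -27 0 0 0 0" --pt "-20 -27 0 0 0 0" --pt "-20 -27 0 0 0 0" --pt "-20 -27 0 0 0 0" --pt "-20 -27 0 0 0 0" --pt "-9 -9 2 0 0 0" --pt "0 0 0 0 0 0"

```text
time_s: 2.5
ee_pos: [0.6143, 0.0335, 0.4176]
tool_rot: [-0.099, -3.138, -0.0]
contact_force: [-0.3, 0.5, -0.4]
grip_width: -0.0001
grip_force: 0.0
```

```bash
python3 -c "
from g import *
rep(.056,.078,.190)
f=grab_frame('scene');cv2.imwrite('pics/s1.png',f['image'][...,::-1])"
```

```text
t 2.5 bal tip [55.9 78.1] tipz 244.6 F [-0.3  0.5 -0.4] width -0.0001 turn left [ 0.   -0.1  -0.15] go [-0.2 -0.1 54.6] q [ 0.04  0.38  1.45  0.    1.32 -1.47]
```

View pics/s1.png

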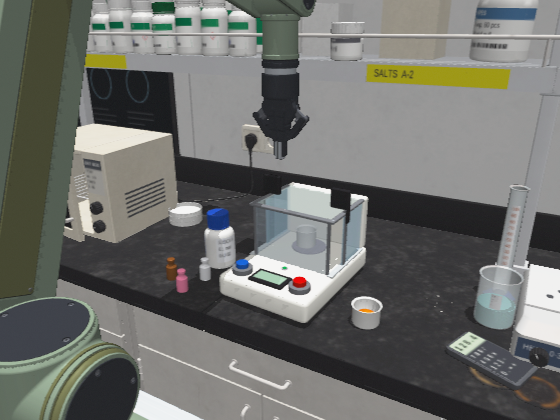

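The tips, at (281,157), hang over the roof just behind the left fin at (272,185), well clear of the shelf. Next I lower them.

apply_moves --pt "0 0 9 0 0 0" --pt "0 0 9 0 0 0" --pt "0 0 9 0 0 0" --pt "0 0 9 0 0 0" --pt "0 0 9 0 0 0" --pt "0 0 9 0 0 0" --pt "0 0 0 0 0 0"

```text
time_s: 3.25
ee_pos: [0.6133, 0.0346, 0.363]
tool_rot: [-0.095, -3.137, 0.0]
contact_force: [-0.2, 0.5, -0.4]
grip_width: 0.0001
grip_force: 0.0
```

apply_moves --pt "4 0 0 0 0 0" --pt "4 0 0 0 0 0" --pt "4 0 0 0 0 0" --pt "3 0 0 0 0 0" --pt "3 0 0 0 0 0" --pt "3 0 0 0 0 0" --pt "3 0 0 0 0 0" --pt "3 0 0 0 0 0" --pt "3 0 0 0 0 0"

```text
time_s: 4.15
ee_pos: [0.5835, 0.0365, 0.3648]
tool_rot: [0.095, 3.14, 0.0]
contact_force: [1.2, -0.0, 1.2]
grip_width: 0.0001
grip_force: 0.6
```

```bash
python3 -c "
from g import *
rep(.02,.078,.190)"
```

```text
t 4.15 bal tip [25.  79.2] tipz 191.8 F [ 1.2 -0.   1.2] width 0.0001 turn left [ 0.01  0.02 -0.02] go [ 5.  -1.2  1.8] q [ 0.04  0.36  1.6   0.    1.17 -1.47]
```

apply_moves --pt "3 0 0 0 0 0" --pt "3 0 0 0 0 0" --pt "3 0 0 0 0 0" --pt "3 0 0 0 0 0"

```text
time_s: 4.55
ee_pos: [0.5715, 0.0372, 0.3647]
tool_rot: [-0.095, -3.14, -0.0]
contact_force: [1.0, 0.4, 1.2]
grip_width: -0.0001
grip_force: 0.6
```

apply_moves --pt "2 0 0 0 0 0" --pt "2 0 0 0 0 0" --pt "2 0 0 0 0 0"

```text
time_s: 4.85
ee_pos: [0.5656, 0.0376, 0.3647]
tool_rot: [0.095, 3.14, 0.0]
contact_force: [2.2, 0.4, 0.0]
grip_width: -0.0002
grip_force: 0.6
```

apply_moves --pt "2 0 0 0 0 0" --pt "2 0 0 0 0 0" --pt "1 0 0 0 0 0"

```text
time_s: 5.15
ee_pos: [0.5606, 0.0379, 0.3647]
tool_rot: [-0.095, -3.14, -0.0]
contact_force: [1.5, -0.3, 0.3]
grip_width: 0.0003
grip_force: 0.6
```

apply_moves --pt "2 0 0 0 0 0" --pt "2 0 0 0 0 0" --pt "2 0 0 0 0 0"

```text
time_s: 5.45
ee_pos: [0.5546, 0.0382, 0.3647]
tool_rot: [-0.095, -3.14, -0.0]
contact_force: [1.9, 0.5, 0.1]
grip_width: -0.0
grip_force: 0.6
```

apply_moves --pt "2 0 0 0 0 0" --pt "2 0 0 0 0 0" --pt "2 0 0 0 0 0"

```text
time_s: 5.75
ee_pos: [0.5486, 0.0386, 0.3647]
tool_rot: [0.095, 3.14, 0.0]
contact_force: [2.0, 0.7, 1.6]
grip_width: -0.0001
grip_force: 0.6
```

apply_moves --pt "1 0 0 0 0 0" --pt "1 0 0 0 0 0" --pt "1 0 0 0 0 0"

```text
time_s: 6.05
ee_pos: [0.5461, 0.0387, 0.3648]
tool_rot: [0.095, 3.138, 0.0]
contact_force: [5.6, 0.7, -2.5]
grip_width: 0.0001
grip_force: 2.4
```

apply_moves --pt "1 0 0 0 0 0" --pt "1 0 0 0 0 0" --pt "0 0 0 0 0 0"

```text
time_s: 6.35
ee_pos: [0.5454, 0.0387, 0.3648]
tool_rot: [0.095, 3.134, -0.0]
contact_force: [8.3, -0.1, -3.9]
grip_width: -0.0002
grip_force: 4.3
```

```bash
python3 -c "
from g import *
rep(.0,.078,.190)"
```

```text
t 6.35 bal tip [-13.2  79.2] tipz 191.8 F [ 8.3 -0.1 -3.9] width -0.0002 turn left [ 0.01  0.36 -0.02] go [-13.2  -1.2   1.9] q [ 0.05  0.3   1.69 -0.    1.14 -1.46]
```

The force rises at a hard stop with the fin at about −30 mm, flush with the front pane, so the left door is shut. I back off, lift and cross to the right.

apply_moves --pt "-6 0 0 0 0 0" --pt "-8 0 0 0 0 0" --pt "0 0 -20 0 0 0" --pt "0 0 -20 0 0 0" --pt "0 0 -15 0 0 0" --pt "-10 -25 0 0 0 0" --pt "-10 -25 0 0 0 0" --pt "-10 -25 0 0 0 0" --pt "-10 -25 0 0 0 0" --pt "-10 -25 0 0 0 0" --pt "-3 -35 0 0 0 0" --pt "0 0 0 0 0 0"

```text
time_s: 7.55
ee_pos: [0.6012, -0.1284, 0.419]
tool_rot: [-0.101, -3.138, 0.002]
contact_force: [0.5, -0.0, -0.3]
grip_width: -0.0001
grip_force: 0.0
```

```bash
python3 -c "
from g import *
rep(.051,-.081,.190)
f=grab_frame('top')
im=np.hstack([f['image'],]);s=grab_frame('scene')['image']
a=cv2.resize(im[115:265,200:360],(400,375));b=cv2.resize(s[130:320,190:390],(394,375))
cv2.imwrite('pics/c2.png',np.hstack([a,b])[...,::-1])"
```

```text
t 7.55 bal tip [ 52.5 -84.3] tipz 246.0 F [ 0.5 -0.  -0.3] width -0.0001 turn left [-0.09 -0.11 -0.24] go [ 1.4  3.3 56. ] q [-0.23  0.38  1.44 -0.    1.32 -1.73]
```

View pics/c2.png

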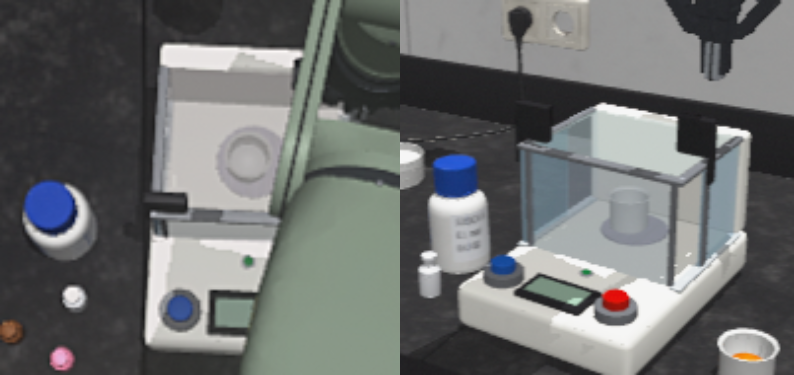

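The left fin, at crop (165,203), is now at the front pane, so that door is shut. The tips are behind and above the right fin. Going down to push.

apply_moves --pt "0 3 9 0 0 0" --pt "0 0 9 0 0 0" --pt "0 0 9 0 0 0" --pt "0 0 9 0 0 0" --pt "0 0 9 0 0 0" --pt "0 0 9 0 0 0" --pt "0 0 0 0 0 0"

```text
time_s: 8.35
ee_pos: [0.6008, -0.1218, 0.3639]
tool_rot: [-0.095, -3.137, -0.001]
contact_force: [0.5, -0.5, -0.1]
grip_width: 0.0001
grip_force: 0.0
```

apply_moves --pt "4 0 0 0 0 0" --pt "4 0 0 0 0 0" --pt "4 0 0 0 0 0" --pt "3 0 0 0 0 0" --pt "3 0 0 0 0 0" --pt "3 0 0 0 0 0" --pt "3 0 0 0 0 0" --pt "3 0 0 0 0 0" --pt "3 0 0 0 0 0"

```text
time_s: 9.25
ee_pos: [0.5711, -0.1201, 0.3658]
tool_rot: [0.095, 3.14, 0.0]
contact_force: [1.2, -0.1, 0.4]
grip_width: -0.0001
grip_force: 0.6
```

apply_moves --pt "3 0 0 0 0 0" --pt "3 0 0 0 0 0" --pt "3 0 0 0 0 0" --pt "3 0 0 0 0 0"

```text
time_s: 9.65
ee_pos: [0.559, -0.1193, 0.3657]
tool_rot: [0.095, 3.14, 0.0]
contact_force: [0.8, -0.3, 0.9]
grip_width: 0.0
grip_force: 0.6
```

```bash
python3 -c "
from g import *
rep(-.013,-.081,.190)"
```

```text
t 9.65 bal tip [  9.9 -77.8] tipz 192.7 F [ 0.8 -0.3  0.9] width 0.0 turn left [ 0.01  0.   -0.02] go [22.9 -3.2  2.7] q [-0.23  0.34  1.63  0.    1.17 -1.74]
```

apply_moves --pt "3 0 0 0 0 0" --pt "3 0 0 0 0 0" --pt "3 0 0 0 0 0" --pt "3 0 0 0 0 0" --pt "3 0 0 0 0 0" --pt "3 0 0 0 0 0"

```text
time_s: 10.25
ee_pos: [0.541, -0.1182, 0.3657]
tool_rot: [0.095, 3.14, 0.0]
contact_force: [2.0, 0.3, 1.9]
grip_width: 0.0002
grip_force: 0.6
```

apply_moves --pt "2 0 0 0 0 0" --pt "2 0 0 0 0 0" --pt "1 0 0 0 0 0"

```text
time_s: 10.55
ee_pos: [0.5365, -0.118, 0.3657]
tool_rot: [0.095, 3.138, 0.0]
contact_force: [4.4, 0.4, -2.0]
grip_width: 0.0002
grip_force: 2.3
```

apply_moves --pt "1 0 0 0 0 0" --pt "1 0 0 0 0 0" --pt "1 0 0 0 0 0"

```text
time_s: 10.85
ee_pos: [0.5354, -0.1179, 0.3658]
tool_rot: [0.095, 3.132, -0.0]
contact_force: [11.7, 0.9, -6.7]
grip_width: 0.0004
grip_force: 6.1
```

```bash
python3 -c "
from g import *
rep(-.013,-.081,.190)"
```

```text
t 10.85 bal tip [-13.8 -77.8] tipz 192.8 F [11.7  0.9 -6.7] width 0.0004 turn left [ 0.    0.47 -0.04] go [-0.8 -3.2  2.9] q [-0.24  0.3   1.69  0.    1.14 -1.75]
```

The right door is shut at the same position. I back off, lift and go over to the blue key.

apply_moves --pt "-7 0 0 0 0 0" --pt "-8 0 0 0 0 0" --pt "0 0 -20 0 0 0" --pt "0 0 -20 0 0 0" --pt "0 0 -15 0 0 0" --pt "15 20 0 0 0 0" --pt "15 20 0 0 0 0" --pt "15 20 0 0 0 0" --pt "15 20 0 0 0 0" --pt "15 20 0 0 0 0" --pt "15 20 0 0 0 0" --pt "15 20 0 0 0 0"

```text
time_s: 12.05
ee_pos: [0.4512, 0.0281, 0.4205]
tool_rot: [-0.095, -3.138, 0.001]
contact_force: [0.7, 0.3, -0.5]
grip_width: 0.0002
grip_force: 0.0
```

apply_moves --pt "0 0 10 0 0 0" --pt "0 0 25 0 0 0" --pt "0 0 25 0 0 0" --pt "0 0 25 0 0 0" --pt "0 0 25 0 0 0" --pt "0 0 15 0 0 0" --pt "0 0 0 0 0 0"

```text
time_s: 12.75
ee_pos: [0.4514, 0.0269, 0.2933]
tool_rot: [-0.095, -3.134, 0.001]
contact_force: [0.6, -0.6, 0.3]
grip_width: -0.0001
grip_force: 0.0
```

```bash
python3 -c "
from g import *
rep(-.108,.065,.0705)
s=grab_frame('scene')['image'];t=grab_frame('top')['image']
a=cv2.resize(t[115:265,200:360],(400,375));b=cv2.resize(s[130:320,190:390],(394,375))
cv2.imwrite('pics/c3.png',np.hstack([a,b])[...,::-1])"
```

```text
t 12.75 bal tip [-106.3   61.7] tipz 120.3 F [ 0.6 -0.6  0.3] width -0.0001 turn left [-0.06 -0.36 -0.03] go [ 1.4  3.3 49.8] q [ 0.03  0.24  2.   -0.    0.91 -1.48]
```

View pics/c3.png

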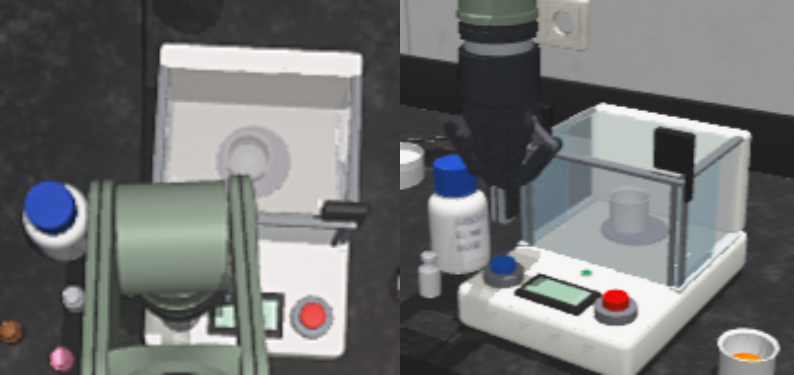

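```bash
python3 -c "
from g import *
import pickle
f=pickle.load(open('top.pkl','rb'))
print('bottle cap',bal(onz(f,220,198,.125)),'weight',bal(onz(f,229,233.5,.045)),'bottle left edge',bal(onz(f,238,205,.06)))"
```

```text
bottle cap [-0.0256236   0.19079943] weight [-0.09889577  0.17207521] bottle left edge [-0.02807434  0.15295961]
```

The right fin is at the front pane too. The tips are above the blue key, and the bottle and weight are over 30 mm clear of the gripper. Pressing now.

apply_moves --pt "1.5 3 15 0 0 0" --pt "0 0 15 0 0 0" --pt "0 0 12 0 0 0" --pt "0 0 3 0 0 0" --pt "0 0 0 0 0 0"

```text
time_s: 13.35
ee_pos: [0.451, 0.0304, 0.2512]
tool_rot: [0.095, 3.139, 0.0]
contact_force: [-0.2, 0.4, 0.0]
grip_width: 0.0003
grip_force: 0.0
```

```bash
python3 -c "
from g import *
rep(-.108,.065,.0705)"
```

```text
t 13.35 bal tip [-106.9   65.2] tipz 78.2 F [-0.2  0.4  0. ] width 0.0003 turn left [ 0.    0.05 -0.02] go [ 1.1 -0.2  7.7] q [ 0.04  0.3   2.05 -0.    0.79 -1.47]
```

apply_moves --pt "1 0 2 0 0 0" --pt "0 0 2 0 0 0" --pt "0 0 2 0 0 0" --pt "0 0 2 0 0 0" --pt "0 0 0 0 0 0"

```text
time_s: 13.85
ee_pos: [0.4502, 0.0305, 0.2434]
tool_rot: [0.095, 3.138, 0.0]
contact_force: [-0.8, -0.2, 6.2]
grip_width: -0.0001
grip_force: 3.1
```

apply_moves --pt "0 0 1 0 0 0" --pt "0 0 1 0 0 0" --pt "0 0 1 0 0 0" --pt "0 0 1 0 0 0"

```text
time_s: 14.25
ee_pos: [0.4502, 0.0306, 0.2427]
tool_rot: [0.095, 3.137, 0.0]
contact_force: [-10.7, -1.3, 45.7]
grip_width: -0.0001
grip_force: 22.9
```

apply_moves --pt "0 0 1 0 0 0" --pt "0 0 1 0 0 0" --pt "0 0 0 0 0 0"

```text
time_s: 14.55
ee_pos: [0.45, 0.0305, 0.2425]
tool_rot: [0.095, 3.136, 0.0]
contact_force: [-12.3, -0.8, 55.9]
grip_width: 0.0002
grip_force: 27.3
```

apply_moves --pt "0 0 -3 0 0 0" --pt "0 0 -3 0 0 0" --pt "0 0 0 0 0 0"

```text
time_s: 14.85
ee_pos: [0.45, 0.0305, 0.2438]
tool_rot: [0.095, 3.137, 0.0]
contact_force: [0.0, -0.6, 4.8]
grip_width: 0.0
grip_force: 2.3
```

apply_moves --pt "0 0 -2 0 0 0" --pt "0 0 0 0 0 0" --pt "0 0 0 0 0 0"

```text
time_s: 15.15
ee_pos: [0.4502, 0.0305, 0.2448]
tool_rot: [0.095, 3.138, 0.0]
contact_force: [2.6, -0.1, 4.4]
grip_width: 0.0001
grip_force: 2.0
```

apply_moves --pt "0 0 -2 0 0 0" --pt "0 0 0 0 0 0" --pt "0 0 0 0 0 0"

```text
time_s: 15.45
ee_pos: [0.4496, 0.0306, 0.2466]
tool_rot: [-0.095, -3.14, -0.0]
contact_force: [0.9, 0.1, 3.4]
grip_width: -0.0003
grip_force: 1.5
```

The force falls smoothly as the tips rise, so this is the key's spring and it was pressed right down. I lift clear.

apply_moves --pt "0 0 -10 0 0 0" --pt "0 0 -25 0 0 0" --pt "0 0 -35 0 0 0" --pt "0 0 -35 0 0 0" --pt "0 0 -35 0 0 0" --pt "0 0 -35 0 0 0" --pt "0 40 0 0 0 0" --pt "0 40 0 0 0 0" --pt "0 40 0 0 0 0" --pt "0 40 0 0 0 0" --pt "0 40 0 0 0 0" --pt "0 0 0 0 0 0"

```text
time_s: 16.65
ee_pos: [0.461, 0.2335, 0.421]
tool_rot: [-0.088, -3.137, -0.001]
contact_force: [-0.1, -0.2, -1.0]
grip_width: 0.0
grip_force: 0.0
```

```bash
python3 -c "
from g import *
rep(-.108,.2,.25)
s=grab_frame('scene')['image'];t=grab_frame('top')['image']
a=cv2.resize(t[115:265,200:380],(450,375));b=cv2.resize(s[170:340,160:390],(350,375))
cv2.imwrite('pics/c4.png',np.hstack([a,b])[...,::-1])"
```

```text
t 16.65 bal tip [-109.1  268.5] tipz 248.0 F [-0.1 -0.2 -1. ] width 0.0 turn left [ 0.02 -0.17  0.25] go [ -0.8 -68.5  -2. ] q [ 0.45  0.22  1.67  0.    1.26 -1.07]
```

View pics/c4.png

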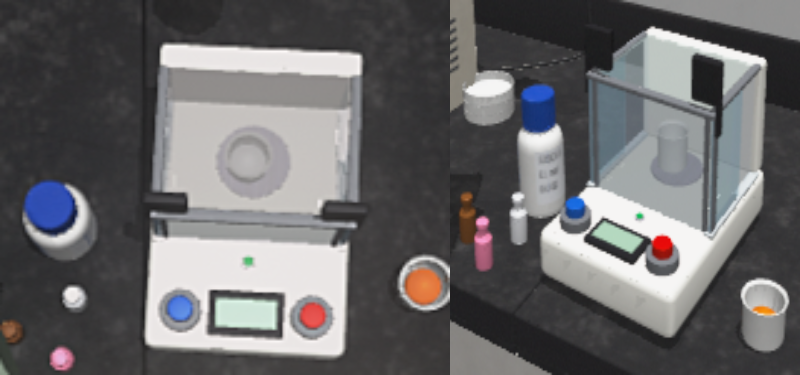

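Both fins, at crop (167,203) and (344,211), are at the front pane. The blue key is up again, and the cup, bottle and weight have not moved.

```bash
python3 -c "
from rig import manip
print(manip.finish_job())"
```

```text
the job is handed in; nothing more can be done
None
```

Both doors were pushed shut to their stops, then the blue tare key was pressed right down and sprang back; the red key, cups, bottle and weight were not touched, and the job was handed in at about 17 s.

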